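# Slide the stray bottle back in with its own kind

### The arm

A 7-joint arm with a two-finger parallel gripper is mounted at the origin on the work surface. World frame = base frame: x ahead of the robot, y to its left, z up, the work surface at z = 0. Lengths are in m, angles in rad, forces in N, time in s.
With the tool pointing down it reaches from about 0.425 to 0.875 m from the base axis. Payload 4.7 kg.
Tool frame: the origin (TCP) lies on the centre line of the jaws, within the pads' length; the fingertips stand 14 mm ahead of it and the grasp point (between the pads) lies 5 mm behind it; z points along the fingers, y is the line along which they close (so a half turn about z gives the same grasp; the last joint's range is limited). The gripper opens to 85 mm and grips with 20 to 120 N. Pads are 22 mm wide; open, the fingers measure 114 mm over their backs; the gripper's body (76 mm by 85 mm) begins 54 mm behind the grasp point. The pads swing forward as they close: fully open they stand 13 mm farther back than shut.
Start: joints at [-1.327, 0.321, -0.07, 1.45, 0.023, 1.371, -0.057], TCP at [0.148, 0.633, 0.245] pointing down, gripper open.
Joint ranges: [-2.86, 2.86], [-0.3, 2.09], [-1.38, 1.24], [0.06, 2.45], [-1.56, 4.7], [0.09, 2.05], [-2.69, 2.69]. Speed limits (rad/s): [2.57, 2.57, 3.14, 3.14, 3.14, 3.14, 3.14].

### API

Orientations are given as a unit quaternion [w, x, y, z].
In Python, from workcell import ctrl, eyes gives the robot as it stands.
- The arm moves only by the tool servo_tool, never from a script. Its argument "series" is one flat list of numbers, 7 for each row, row after row: the shift along the tool's x, y, z in cm, then the turn, a rotation vector about the tool's x, y, z in degrees, then the opening, from 0 (shut) to 1 (fully open). A call has 1 to 12 rows; each row is the pose to reach, as a shift and turn from the pose commanded when the call began, along the tool's axes at that moment; what a row does not reach only later rows make up. A row lasts 1/8 s, in which the tool goes at most 62.5 mm and 10.7 degrees, less where a joint would pass 70% of its speed; a pose out of reach is approached as far as the arm can. A call with a gripper value outside its range is refused whole. The fingers move at their own pace and stop on an object; the grip force is fixed at half the most. Time passes only in rows, so rows that repeat a pose let the fingers close. It gives the time, the measured TCP pose, the force, the opening and the grip force at its end, in the units of the state.
- ctrl.state(): the state, without advancing time (a new reading comes with each control period).
- eyes.grab_frame(name): name is "side" or "top"; returns the picture (480x640x3 uint8, red, green, blue); there is no depth.
- eyes.get_calibration(name): a dict with "camera_matrix" (3x3 intrinsics, pixels), "R" (3x3) and "t" (3): a world point X has camera coordinates R X + t. Camera axes: x right, y down, z forward; pixel columns grow to the right and rows downward; lengths in m; the calibration is good to about 2 mm. A picture is of the moment at which its call begins. get_calibration takes no time and is no camera call.
- ctrl.hand_in(): hands the job in; it is judged then, once.
The state is a dict: "clock": time; "joint_pos": joint angles; "dq": joint speeds; "effort": joint torques, N m; "eef_pos": TCP position; "orientation": TCP orientation; "force": force on the tool from outside, world axes, zero at the start; "wrist_torque": the same for the moment, N m; "width": finger opening in m; "finger_force": force on a finger pad.
Only numpy, scipy, OpenCV 4.12 (cv2) and the standard library are available. Lean on these libraries where they do the work, as an engineer would, in place of code of your own. Each camera call takes 0.05 s, during which the arm holds its last target. There are 200 camera calls.

### The job

One tall slim bottle has been left standing out on the pharmacy counter. Push it along the counter, low on its body so that it slides upright and does not tip, into the rack lane where the matching tall bottle stands, until it stands close up against that one. Do not grip or lift it, push gently, and leave the other stock standing where it is.

Things in the scene. Friction and masses are not known exactly. Their poses are not given: they have to be found in the camera images.
- stray: the bottle left out: a round amber bottle with white cap and paper label, 54 mm in diameter, straight-sided up to 135 mm, 190 mm tall in all, about 0.2 to 0.45 kg, standing upright and loose on the counter (friction about 0.5 to 0.7: it tips if pushed higher than about 35 mm above the counter). Origin at the centre of its underside, z up along it.
- mate: the matching bottle, the same in every size, standing loose at the back of one of the rack's three lanes, a few mm off the back panel. Origin at the centre of its underside.
- rack: cream fixed rack: three lanes side by side, open in front, no floor or front lip. Origin on the counter, mid middle lane; x along the lanes from open front (x = -58 mm) to back panel (+58 mm, 90 mm tall); y across, lane centre lines at y = -78, 0, +78 mm; z up. Lanes are 74 mm wide between 4 mm dividers 55 mm tall. Each has one item at its back.
- jar: a squat white jar, 60 mm in diameter, 78 mm tall, loose at the back of another lane; leave it alone. Origin at the centre of its underside.
- carton: an upright white carton, 46 x 60 mm on plan, 115 mm tall, loose at the back of the remaining lane; leave it alone. Origin at the centre of its underside.
- vial: a small amber tablet vial with white cap, 42 mm across the cap, 68 mm tall, loose on the counter beyond the back of the rack; leave it alone. Origin at the centre of its underside.
Things that resemble listed ones, but are neither listed nor needed, are in the scene too. Leave any yellow look-alike of the mate alone.

How it is judged:
At the end, for the whole second after the job is handed in: The stray bottle stands upright and still on the counter between the dividers of the lane that holds the matching bottle, in front of it, with a gap of under 12 mm between the two. The matching bottle, jar, carton and vial stand upright within 20 mm of where they were (((y of mate in the frame of rack between -0.098 and -0.058 m and y of stray in the frame of rack between -0.098 and -0.058 m) or (y of mate in the frame of rack between -0.02 and 0.02 m and y of stray in the frame of rack between -0.02 and 0.02 m) or (y of mate in the frame of rack between 0.058 and 0.098 m and y of stray in the frame of rack between 0.058 and 0.098 m)) and x of stray in the frame of rack between -0.05 and 0 m and horizontal distance between stray and mate below 0.066 m and angle between each of stray, mate, jar, carton, vial's own z axis and vertical below 0.06 rad and height (world z) of stray below 0.004 m and linear speed of stray below 0.02 m/s and distance of each of mate, jar, carton, vial from where it was at the start of the episode below 0.02 m); the robot touches nothing.
It fails at once if the bottle tips (leans more than about 11 degrees) (angle between stray's own z axis and vertical above 0.2 rad).
It fails at once if the bottle is lifted off the counter (height (world z) of stray above 0.01 m).
It fails at once if the bottle is pushed or held on its upper half instead of low on its body (contact force between the fingers and stray above 0.5 N and height (world z) of the grasp point above 0.095 m).
It fails at once if the bottle is gripped or rammed (fingers press on it with more than 30 N) (contact force between the fingers and stray above 30 N).
It fails at once if the matching bottle, jar, carton or vial is knocked over or shifted more than 20 mm (angle between any of mate, jar, carton, vial's own z axis and vertical above 0.2 rad or distance of any of mate, jar, carton, vial from where it was at the start of the episode above 0.02 m).
It also fails if it takes over 58 s, if anything falls off the work surface, if the arm or the gripper's body presses on something with over 40 N, if the wrist force passes 120 N, or if a joint passes its speed limit or range.

## Working session

There is one attempt and no reset: what is moved stays moved. The work goes in short steps, Python scripts to look and compute and a tool call to move; the robot and the scene stay as the last step left them, time stands still between calls to the robot, and variables do not carry over. Pictures are saved under pics/ and viewed, at most 10 in all, crops included, and the job is handed in when it is done.

Besides the shell and the picture viewer there is one more tool, called in YAML: its name, and indented under it one key for each argument. servo_tool: Moves the arm, as the interface text tells. Its arguments: {"type":"object","properties":{"series":{"type":"array","items":{"type":"number"}}},"required":["series"]}

```bash
mkdir -p pics; python3 - <<'E'
from workcell import ctrl, eyes
import cv2
for n in("top","side"):
    cv2.imwrite(f"pics/{n}0.png",eyes.grab_frame(n)[:,:,::-1])
    c=eyes.get_calibration(n);print(n,c)
s=ctrl.state();print(s)
E
```

```text
top {'camera_matrix': array([[585.01708569,   0.        , 321.0676311 ],
       [  0.        , 585.01708569, 237.98924904],
       [  0.        ,   0.        ,   1.        ]]), 'R': array([[-0.02758506, -0.99952004,  0.01409787],
       [-0.99215416,  0.02565594, -0.12235967],
       [ 0.12193925, -0.01736256, -0.99238569]]), 't': array([-0.07234342,  0.59751504,  1.14326958])}
side {'camera_matrix': array([[467.85905638,   0.        , 311.80550421],
       [  0.        , 467.85905638, 241.87958964],
       [  0.        ,   0.        ,   1.        ]]), 'R': array([[ 0.2714612 , -0.96224673, -0.01974959],
       [-0.66674157, -0.17321792, -0.72488015],
       [ 0.69409257,  0.20994471, -0.68859184]]), 't': array([-0.24290029,  0.42165167,  0.43766518])}
{'clock': 0.1, 'joint_pos': array([-1.32690867,  0.32173158, -0.07004644,  1.45154755,  0.0225988 ,
        1.37079806, -0.05691552]), 'dq': array([-0.0011917 , -0.00211573, -0.00061512, -0.00565714,  0.00193078,
        0.00018556,  0.00083383]), 'effort': array([ 3.22067399e-04, -4.94873857e+01, -3.83758005e-01, -3.15214205e+01,
        1.29241229e-02,  7.37767783e-03, -1.92623930e-07]), 'eef_pos': array([0.14801549, 0.63245718, 0.24434651]), 'orientation': array([-4.54658376e-05,  1.14653272e-01,  9.93405207e-01, -8.48105809e-04]), 'force': array([-0.13571436,  0.10171875, -0.09511191]), 'wrist_torque': array([-0.00737085, -0.01764828, -0.01514429]), 'finger_force': 0.0, 'width': 0.08526792365918587}
```

View pics/top0.png

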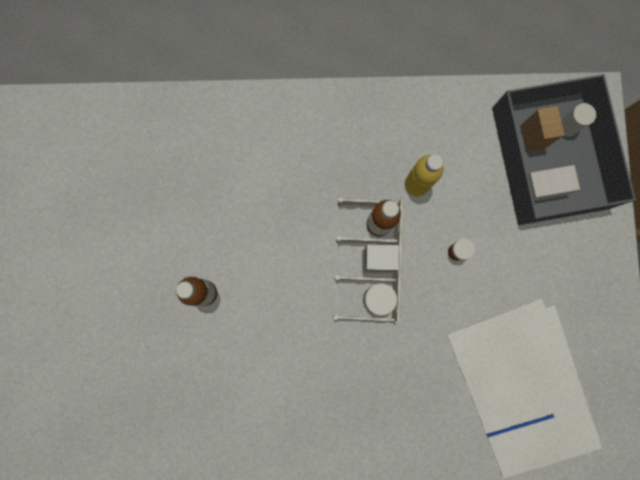

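View pics/side0.png

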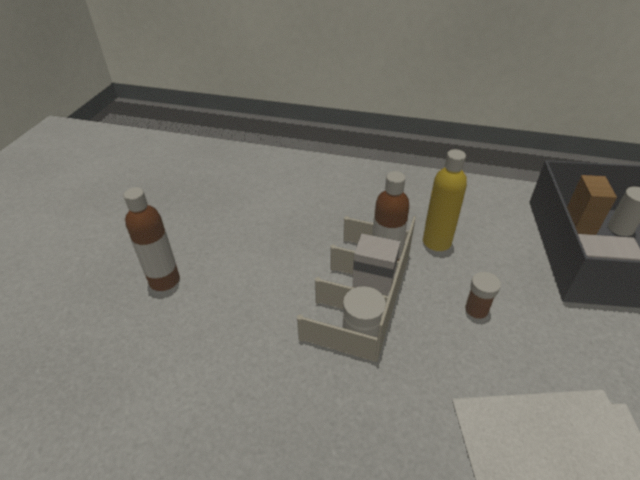

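Top picture: the candidates for the stray are the amber bottle out alone (cap 185,290), the amber bottle in the rack's far lane (cap 391,209, the mate) and the yellow look-alike (433,162). There is also the amber vial (462,250). By the description, the stray is the one at (185,290). I'll check it in a close crop and measure.

```bash
cat > h.py <<'E'
import numpy as np, cv2
from workcell import ctrl, eyes
def ray(n,uv,z):
    c=eyes.get_calibration(n);K,R,t=c["camera_matrix"],c["R"],c["t"]
    d=R.T@np.linalg.solve(K,[*uv,1.]);o=-R.T@t
    return (o+d*(z-o[2])/d[2])[:2]
def proj(n,P):
    c=eyes.get_calibration(n);p=c["camera_matrix"]@(c["R"]@np.array(P)+c["t"]);return p[:2]/p[2]
E
python3 - <<'E'
from h import *
np.set_printoptions(precision=4,suppress=True)
im=cv2.imread("pics/top0.png")
a=cv2.resize(im[260:325,150:240],None,fx=4,fy=4,interpolation=2)
b=cv2.resize(im[185:335,325:410],None,fx=4,fy=4,interpolation=2)
o=np.zeros((600,720,3),np.uint8);o[:260,:360]=a;o[:,365:365+340]=b
cv2.imwrite("pics/crop.png",o)
for k,uv,z in [("stray",(185,290),.19),("mate",(391,209),.19),("jar",(380,299),.078),("carton",(382,257),.115),("d1f",(340,201),.055),("d2f",(337,240),.055),("d3f",(337,279),.055),("d4f",(335,319),.055),("back1",(400,201),.09),("back4",(397,321),.09)]:
    print(k,ray("top",uv,z))
print(ray("side",(136,198),.19),ray("side",(395,182),.19))
E
```

```text
stray [0.4921 0.1522]
mate [ 0.625  -0.2107]
jar [ 0.4691 -0.1978]
carton [ 0.5469 -0.2004]
d1f [ 0.6669 -0.128 ]
d2f [ 0.5883 -0.1195]
d3f [ 0.511  -0.1171]
d4f [ 0.433  -0.1108]
back1 [ 0.6574 -0.2429]
back4 [ 0.4265 -0.227 ]
[0.4834 0.1426] [ 0.6126 -0.2106]
```

View pics/crop.png

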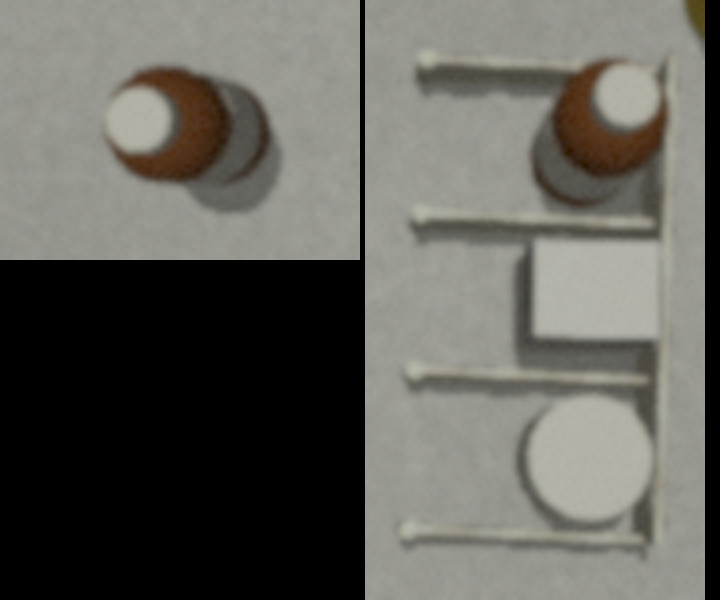

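The crop shows the amber stray with its white cap (top image 184.5,290), and the mate in the far lane (cap 390.7,209). My plan is to use a 45° tilted tool with the fingers nearly closed as a shallow V behind the bottle, at about 25 mm height. First I'll compute the poses.

```bash
cat >> h.py <<'E'
from scipy.spatial.transform import Rotation as Ro
# lane frame: F = direction into lane, L = world xy of bottle goal
F=np.array([-.075,-.997]); MATE=np.array([.625,-.2107])
def pose(heading_deg,tilt=45):
    """heading measured from world -y towards +x; returns R with y across, z forward/down"""
    a=np.radians(heading_deg);f=np.array([np.sin(a),-np.cos(a),0]);u=np.array([0,0,1.])
    t=np.radians(tilt);z=f*np.sin(t)-u*np.cos(t);y=np.cross(u,f)
    return np.column_stack([np.cross(y,z),y,z]),f
def delta(p,R):
    s=ctrl.state();w,x,y,z=s["orientation"];R0=Ro.from_quat([x,y,z,w]).as_matrix()
    print("cm",np.round(R0.T@(np.array(p)-s["eef_pos"])*100,2),"deg",np.round(Ro.from_matrix(R0.T@R).as_rotvec(degrees=True),1))
def st():
    s=ctrl.state();w,x,y,z=s["orientation"];R0=Ro.from_quat([x,y,z,w]).as_matrix()
    print(round(s["clock"],2),s["eef_pos"].round(4),"z",R0[:,2].round(3),"y",R0[:,1].round(3),"F",s["force"].round(2),"w",round(s["width"],4),"q",s["joint_pos"].round(2))
E
python3 - <<'E'
from h import *
print(proj("side",[.492,.152,.19]),proj("side",[.492,.152,0]),proj("side",[.625,-.2107,.19]))
R,f=pose(39); print(R.round(2))
s=np.array([.492,.152,0]);p=s-.085*f;p[2]=.2;print(p)
delta(p,R)
E
```

```text
[133.42418282 193.43078976] [164.36313999 280.69277476] [396.29086061 177.18867176]
[[-0.44  0.78  0.44]
 [ 0.55  0.63 -0.55]
 [-0.71 -0.   -0.71]]
[0.43850777 0.21805741 0.2       ]
cm [-37.72 -33.73   4.5 ] deg [ 14.8 -43.3  35.9]
```

servo_tool:
  series: [-4, -3.5, 0.5, 1.5, -4.5, 4, 0.28, -8, -7, 1, 3, -9, 7, 0.28, -12, -10.5, 1.5, 5, -14, 11, 0.28, -16, -14, 2, 7, -19, 15, 0.28, -20, -17.5, 2.5, 9, -24, 19, 0.28, -24, -21, 3, 10, -28, 23, 0.28, -28, -25, 3.5, 12, -33, 27, 0.28, -32, -28.5, 4, 13, -38, 31, 0.28, -36, -32, 4.3, 14, -42, 34, 0.28, -37.7, -33.7, 4.5, 14.8, -43.3, 35.9, 0.28, -37.7, -33.7, 4.5, 14.8, -43.3, 35.9, 0.28, -37.7, -33.7, 4.5, 14.8, -43.3, 35.9, 0.28]

```text
clock: 1.6
eef_pos: [0.438, 0.2209, 0.2005]
orientation: [0.345, 0.397, 0.834, -0.163]
force: [-0.2, 1.3, -0.1]
width: 0.0239
finger_force: 0.0
```

```bash
python3 - <<'E'
from h import *
st()
R,f=pose(39)
s=np.array([.492,.152,0]);p=s-.085*f;p[2]=.05
delta(p,R)
E
```

```text
1.6 [0.438  0.2209 0.2005] z [ 0.446 -0.547 -0.709] y [0.776 0.631 0.002] F [-0.23  1.27 -0.11] w 0.0239 q [-1.21  0.13  0.21  2.    0.72  1.38 -0.6 ]
cm [10.44 -0.16 10.85] deg [ 0.2 -0.1  0. ]
```

servo_tool:
  series: [3, 0, 3, 0, 0, 0, 0.28, 6, 0, 6, 0, 0, 0, 0.28, 9, -0.1, 9.2, 0, 0, 0, 0.28, 10.4, -0.2, 10.8, 0, 0, 0, 0.28, 10.4, -0.2, 10.8, 0, 0, 0, 0.28, 10.4, -0.2, 10.8, 0, 0, 0, 0.28]

```text
clock: 2.35
eef_pos: [0.4389, 0.2173, 0.0513]
orientation: [0.345, 0.398, 0.834, -0.163]
force: [0.7, 0.1, -0.1]
width: 0.0242
finger_force: 0.0
```

```bash
python3 - <<'E'
from h import *
st()
a=eyes.grab_frame("side")[:,:,::-1][100:340,40:300];b=eyes.grab_frame("top")[:,:,::-1][180:380,60:260]
o=np.zeros((600,800,3),np.uint8);o[:360,:390]=cv2.resize(a,(390,360));o[:400,400:800]=cv2.resize(b,(400,400))
cv2.imwrite("pics/s1.png",o)
R,f=pose(39)
p=np.array([.492,.152,0])-.085*f;p[2]=.03
delta(p,R)
p=np.array([.492,.152,0])-.045*f;p[2]=.03
delta(p,R)
E
```

```text
2.35 [0.4389 0.2173 0.0513] z [ 0.446 -0.547 -0.708] y [0.776 0.63  0.003] F [ 0.69  0.14 -0.15] w 0.0242 q [-1.2   0.36  0.21  2.09  0.75  1.12 -0.8 ]
cm [1.6  0.01 1.44] deg [ 0.2 -0.1 -0.1]
cm [-1.23  0.01  4.27] deg [ 0.2 -0.1 -0.1]
```

View pics/s1.png

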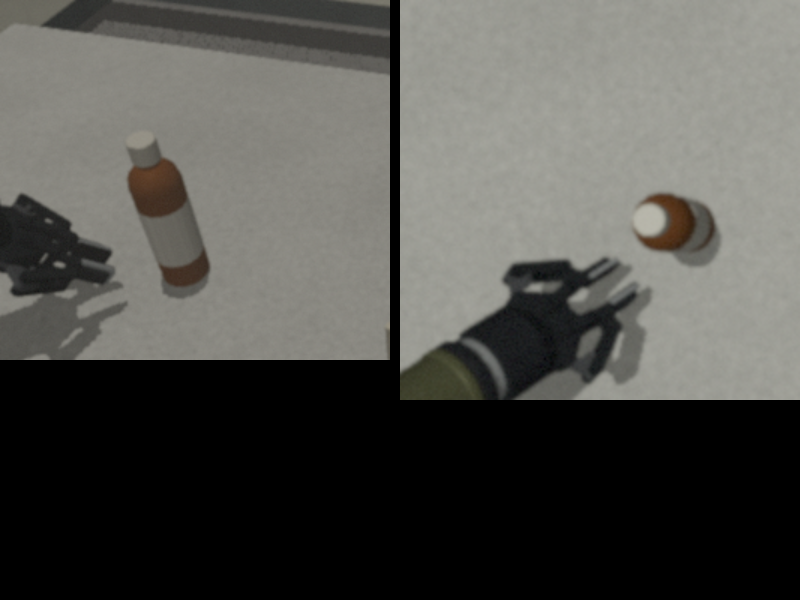

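The picture shows the tilted gripper with its fingertips at about (622,280) in the right crop. It is lined up with the bottle's base at about (690,225), and the knuckles sit about 4 cm behind the tips. Next I'll lower it and advance slowly.

servo_tool:
  series: [0.8, 0, 0.7, 0, 0, 0, 0.28, 1.6, 0, 1.4, 0, 0, 0, 0.28, 0.9, 0, 2.1, 0, 0, 0, 0.28, 0.2, 0, 2.8, 0, 0, 0, 0.28, -0.3, 0, 3.3, 0, 0, 0, 0.28, -0.5, 0, 3.6, 0, 0, 0, 0.28, -0.8, 0, 3.9, 0, 0, 0, 0.28, -1, 0, 4.1, 0, 0, 0, 0.28, -1.2, 0, 4.3, 0, 0, 0, 0.28, -1.2, 0, 4.3, 0, 0, 0, 0.28]

```text
clock: 3.7
eef_pos: [0.4632, 0.1853, 0.0285]
orientation: [0.345, 0.398, 0.834, -0.164]
force: [-0.3, 0.3, 0.1]
width: 0.0238
finger_force: 0.0
```

```bash
python3 - <<'E'
from h import *
st()
cv2.imwrite("pics/t2.png",eyes.grab_frame("top")[:,:,::-1])
a=eyes.grab_frame("side")[:,:,::-1][100:340,40:300];b=cv2.imread("pics/t2.png")[200:360,100:260]
o=np.zeros((480,800,3),np.uint8);o[:360,:390]=cv2.resize(a,(390,360));o[:400,400:800]=cv2.resize(b,(400,400))
cv2.imwrite("pics/s2.png",o)
E
```

```text
3.7 [0.4632 0.1853 0.0285] z [ 0.445 -0.549 -0.708] y [0.778 0.629 0.001] F [-0.26  0.3   0.1 ] w 0.0238 q [-1.15  0.39  0.24  2.12  0.8   1.04 -0.8 ]
```

View pics/s2.png

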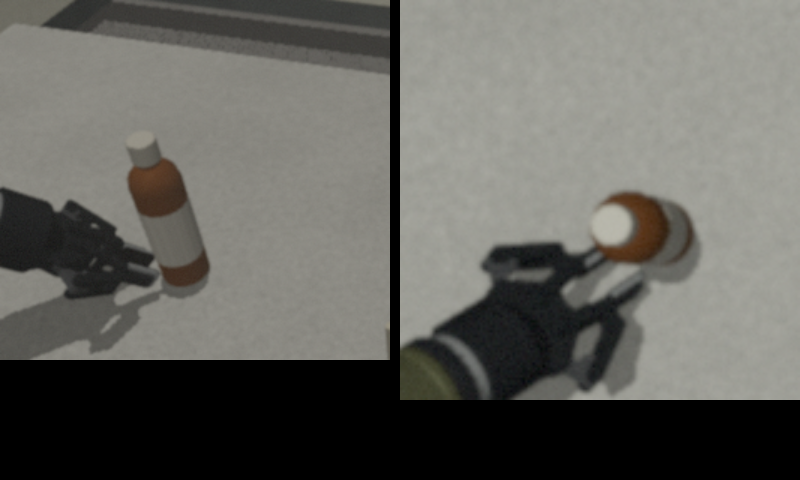

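The fingertips (right crop ~(600,258) and (640,285)) sit just behind the bottle, symmetric about it, and there is no force yet. I'll drop 6 mm and start the straight push.

servo_tool:
  series: [0.2, 0, 0.4, 0, 0, 0, 0.28, 0.2, 0, 0.7, 0, 0, 0, 0.28, 0, 0, 0.9, 0, 0, 0, 0.28, -0.3, 0, 1.2, 0, 0, 0, 0.28, -0.7, 0, 1.6, 0, 0, 0, 0.28, -1.1, 0, 2, 0, 0, 0, 0.28, -1.5, 0, 2.4, 0, 0, 0, 0.28, -1.9, 0, 2.8, 0, 0, 0, 0.28, -2.3, 0, 3.2, 0, 0, 0, 0.28, -2.6, 0, 3.5, 0, 0, 0, 0.28, -2.8, 0, 3.7, 0, 0, 0, 0.28, -2.8, 0, 3.7, 0, 0, 0, 0.28]

```text
clock: 5.3
eef_pos: [0.4922, 0.1493, 0.0222]
orientation: [0.345, 0.398, 0.834, -0.164]
force: [0.3, 1.2, 0.1]
width: 0.0238
finger_force: 0.0
```

```bash
cat >> h.py <<'E'
def cap(near,name):
    """cap centre near projected guess -> world xy at z=.19"""
    im=eyes.grab_frame("top"); cv2.imwrite(name,im[:,:,::-1]); u,v=proj("top",[*near,.19]).round().astype(int)
    hsv=cv2.cvtColor(im[v-25:v+25,u-25:u+25],cv2.COLOR_RGB2HSV)
    w=((hsv[...,1]<60)&(hsv[...,2]>175)).astype(np.uint8)
    n,l,s,c=cv2.connectedComponentsWithStats(w)
    k=1+np.argmin([np.hypot(*(c[i]-25))+ (0 if 60<s[i,4]<600 else 99) for i in range(1,n)])
    px=c[k]+[u-25,v-25]; b=ray("top",px,.19); print("cap px",px.round(1),"area",s[k,4],"xy",b.round(4)); return b
E
python3 - <<'E'
from h import *
st()
s=ctrl.state()["eef_pos"][:2]; R,f=pose(39)
try: b=cap(s+.042*f[:2],"pics/t3.png"); d=b-s; print("ahead",d@f[:2],"left",d@R[:2,1])
except Exception as e: print(e)
E
```

```text
5.3 [0.4922 0.1493 0.0222] z [ 0.445 -0.549 -0.707] y [0.778 0.629 0.001] F [0.28 1.2  0.07] w 0.0238 q [-1.1   0.4   0.28  2.14  0.85  0.97 -0.77]
cap px [204.5 275.1] area 151 xy [0.5169 0.1186]
ahead 0.03943411342783354 left -0.00021655212035577982
```

The bottle is sliding, centred in the V and 39 mm ahead of the TCP. Now I'll work out the rest of the path.

```bash
cat >> h.py <<'E'
D=.0395; GOAL=np.array([.6255,-.154]); HL=-4.3
def plan(b,h0,r=.1,step=.007,stop=0.,n=36,z=.022):
    """bottle path: straight at h0, arc, then down the lane, ending `stop` before GOAL; print tool-frame rows"""
    d0=pose(h0)[1][:2]; dl=pose(HL)[1][:2]
    m,k=np.linalg.solve(np.column_stack([d0,dl]),GOAL-b)   # b+m d0+k dl=GOAL
    th=np.radians(h0-HL);T=r*np.tan(th/2);print("m",m,"k",k,"T",T)
    total=m-T+r*th+k-T-stop
    s0=ctrl.state();w,x,y,q=s0["orientation"];R0=Ro.from_quat([x,y,q,w]).as_matrix()
    pos=b.copy();h=h0
    for i in range(n):
        sa=step*(i+1)
        if sa>total+step: break
        sa=min(sa,total)
        if sa<m-T: pos=b+sa*d0;h=h0
        elif sa<m-T+r*th:
            h=h0-np.degrees((sa-m+T)/r);a=np.radians(h0-h)
            rt=np.array([d0[1],-d0[0]])*-1  # left-normal placeholder
            side=np.array([d0[1],-d0[0]]) if h0>HL else rt
            pos=b+(m-T)*d0+r*np.sin(a)*d0+r*(1-np.cos(a))*side
        else: h=HL;pos=GOAL-dl*(total+stop-sa)
        R,f=pose(h);p=np.append(pos-D*f[:2],z)
        print(i+1,pos.round(3),round(h,1),np.round(R0.T@(p-s0["eef_pos"])*100,2),Ro.from_matrix(R0.T@R).as_rotvec(degrees=True).round(1))
E
python3 - <<'E'
from h import *
R,f=pose(39)
plan(np.array([.5169,.1186]),39)
E
```

```text
m 0.1877078761222893 k 0.12708129902611084 T 0.0396937820606292
1 [0.521 0.113] 39 [-0.48 -0.02  0.51] [ 0.  -0.  -0.1]
2 [0.526 0.108] 39 [-0.97 -0.02  1.01] [ 0.  -0.  -0.1]
3 [0.53  0.102] 39 [-1.47 -0.02  1.5 ] [ 0.  -0.  -0.1]
4 [0.535 0.097] 39 [-1.96 -0.02  2.  ] [ 0.  -0.  -0.1]
5 [0.539 0.091] 39 [-2.46 -0.02  2.49] [ 0.  -0.  -0.1]
6 [0.543 0.086] 39 [-2.95 -0.02  2.99] [ 0.  -0.  -0.1]
7 [0.548 0.081] 39 [-3.45 -0.02  3.48] [ 0.  -0.  -0.1]
8 [0.552 0.075] 39 [-3.94 -0.02  3.98] [ 0.  -0.  -0.1]
9 [0.557 0.07 ] 39 [-4.44 -0.02  4.47] [ 0.  -0.  -0.1]
10 [0.561 0.064] 39 [-4.93 -0.02  4.97] [ 0.  -0.  -0.1]
11 [0.565 0.059] 39 [-5.43 -0.02  5.46] [ 0.  -0.  -0.1]
12 [0.57  0.053] 39 [-5.92 -0.02  5.96] [ 0.  -0.  -0.1]
13 [0.574 0.048] 39 [-6.42 -0.01  6.45] [ 0.  -0.  -0.1]
14 [0.579 0.042] 39 [-6.91 -0.01  6.95] [ 0.  -0.  -0.1]
15 [0.583 0.037] 39 [-7.41 -0.01  7.44] [ 0.  -0.  -0.1]
16 [0.587 0.032] 39 [-7.9  -0.01  7.94] [ 0.  -0.  -0.1]
17 [0.592 0.026] 39 [-8.4  -0.01  8.43] [ 0.  -0.  -0.1]
18 [0.596 0.021] 39 [-8.89 -0.01  8.93] [ 0.  -0.  -0.1]
19 [0.601 0.015] 39
[... 424 characters left out ...]
6 [ 0.627 -0.026] 19.5 [-12.97   0.74  13.  ] [13.8 -0.  13.7]
27 [ 0.629 -0.033] 15.5 [-13.5    0.74  13.53] [16.6 -0.  16.5]
28 [ 0.63  -0.039] 11.5 [-14.03   0.69  14.06] [19.4 -0.  19.4]
29 [ 0.631 -0.046] 7.5 [-14.56   0.59  14.59] [22.3 -0.  22.2]
30 [ 0.632 -0.053] 3.5 [-15.08   0.43  15.11] [25.1 -0.  25. ]
31 [ 0.632 -0.06 ] -0.5 [-15.59   0.22  15.62] [27.9 -0.  27.9]
32 [ 0.632 -0.067] -4.3 [-16.08  -0.04  16.11] [30.6 -0.  30.5]
33 [ 0.631 -0.074] -4.3 [-16.44  -0.52  16.47] [30.6 -0.  30.5]
34 [ 0.631 -0.081] -4.3 [-16.8   -1.    16.83] [30.6 -0.  30.5]
35 [ 0.63  -0.088] -4.3 [-17.17  -1.48  17.19] [30.6 -0.  30.5]
36 [ 0.63  -0.095] -4.3 [-17.53  -1.96  17.55] [30.6 -0.  30.5]
```

servo_tool:
  series: [-0.3, 0, 0.3, 0, 0, 0, 0.28, -0.7, 0, 0.7, 0, 0, 0, 0.28, -1.2, 0, 1.2, 0, 0, 0, 0.28, -1.7, 0, 1.7, 0, 0, 0, 0.28, -2.2, 0, 2.2, 0, 0, 0, 0.28, -2.7, 0, 2.7, 0, 0, 0, 0.28, -3.2, 0, 3.2, 0, 0, 0, 0.28, -3.7, 0, 3.7, 0, 0, 0, 0.28, -4.2, 0, 4.2, 0, 0, 0, 0.28, -4.7, 0, 4.7, 0, 0, 0, 0.28, -5.2, 0, 5.2, 0, 0, 0, 0.28, -5.7, 0, 5.7, 0, 0, 0, 0.28]

```text
clock: 6.85
eef_pos: [0.5431, 0.0867, 0.0221]
orientation: [0.345, 0.398, 0.834, -0.164]
force: [-1.0, 2.3, 1.3]
width: 0.0242
finger_force: 1.0
```

servo_tool:
  series: [-0.5, 0, 0.5, 0, 0, 0, 0.28, -1, 0, 1, 0, 0, 0, 0.28, -1.5, 0, 1.5, 0, 0, 0, 0.28, -2, 0, 2, 0, 0, 0, 0.28, -2.4, 0, 2.4, 0, 0, 0, 0.28, -2.8, 0, 2.8, 0, 0, 0, 0.28, -3.1, 0, 3.1, 0, 0, 0, 0.28, -3.4, 0, 3.4, 0, 0, 0, 0.28, -3.6, 0, 3.6, 0, 0, 0, 0.28, -3.8, 0, 3.8, 0, 0, 0, 0.28]

```text
clock: 8.1
eef_pos: [0.5766, 0.0452, 0.022]
orientation: [0.345, 0.398, 0.834, -0.164]
force: [-2.1, 1.7, 1.4]
width: 0.0241
finger_force: 1.2
```

```bash
python3 - <<'E'
from h import *
st()
s=ctrl.state()["eef_pos"][:2]; R,f=pose(39)
b=cap(s+.042*f[:2],"pics/t4.png"); d=b-s; print("ahead",d@f[:2],"left",d@R[:2,1])
plan(s+D*f[:2],39,step=.006)
E
```

```text
8.1 [0.5766 0.0452 0.022 ] z [ 0.445 -0.549 -0.708] y [0.777 0.629 0.001] F [-2.1   1.65  1.37] w 0.0241 q [-0.92  0.42  0.4   2.13  0.97  0.78 -0.65]
cap px [263.5 225.6] area 157 xy [0.6011 0.0149]
ahead 0.03895978087876555 left -3.982620648011896e-05
m 0.0533275001948489 k 0.1273989946014857 T 0.0396937820606292
1 [0.605 0.01 ] 39 [-0.39  0.01  0.4 ] [ 0.  -0.  -0.1]
2 [0.609 0.005] 39 [-0.81  0.01  0.82] [ 0.  -0.  -0.1]
3 [0.613 0.   ] 36.5 [-1.24  0.18  1.25] [ 1.8 -0.   1.7]
4 [ 0.616 -0.004] 33.1 [-1.67  0.37  1.69] [ 4.2 -0.   4.1]
5 [ 0.619 -0.01 ] 29.6 [-2.12  0.52  2.13] [ 6.6 -0.   6.6]
6 [ 0.622 -0.015] 26.2 [-2.56  0.64  2.58] [ 9.1 -0.   9. ]
7 [ 0.625 -0.02 ] 22.7 [-3.02  0.72  3.03] [11.5 -0.  11.4]
8 [ 0.627 -0.026] 19.3 [-3.47  0.76  3.48] [13.9 -0.  13.8]
9 [ 0.629 -0.032] 15.9 [-3.93  0.76  3.94] [16.4 -0.  16.3]
10 [ 0.63  -0.038] 12.4 [-4.38  0.73  4.4 ] [18.8 -0.  18.7]
11 [ 0.631 -0.043] 9.0 [-4.84  0.65  4.85] [21.2 -0.  21.1]
12 [ 0.632 -0.049] 5.6 [-5.29  0.54  5.3 ] [23.6 -0.  23.6]
13 [ 0.632 -0.055] 2.1 [-5.73  0.39  5.74] [26.1 -0.  26. ]
14 [ 0.632 -
[... 336 characters left out ...]
 [30.6 -0.  30.5]
20 [ 0.63  -0.097] -4.3 [-8.13 -2.1   8.13] [30.6 -0.  30.5]
21 [ 0.629 -0.103] -4.3 [-8.44 -2.51  8.44] [30.6 -0.  30.5]
22 [ 0.629 -0.109] -4.3 [-8.75 -2.93  8.75] [30.6 -0.  30.5]
23 [ 0.628 -0.115] -4.3 [-9.06 -3.34  9.06] [30.6 -0.  30.5]
24 [ 0.628 -0.121] -4.3 [-9.36 -3.75  9.37] [30.6 -0.  30.5]
25 [ 0.628 -0.127] -4.3 [-9.67 -4.16  9.67] [30.6 -0.  30.5]
26 [ 0.627 -0.133] -4.3 [-9.98 -4.57  9.98] [30.6 -0.  30.5]
27 [ 0.627 -0.139] -4.3 [-10.29  -4.98  10.29] [30.6 -0.  30.5]
28 [ 0.626 -0.145] -4.3 [-10.6   -5.39  10.6 ] [30.6 -0.  30.5]
29 [ 0.626 -0.151] -4.3 [-10.91  -5.8   10.91] [30.6 -0.  30.5]
30 [ 0.626 -0.154] -4.3 [-11.06  -6.    11.06] [30.6 -0.  30.5]
```

servo_tool:
  series: [-0.4, 0, 0.4, 0, 0, 0, 0.28, -0.8, 0, 0.8, 0, 0, 0, 0.28, -1.2, 0.2, 1.2, 1.8, 0, 1.8, 0.28, -1.7, 0.4, 1.7, 4.2, 0, 4.2, 0.28, -2.1, 0.5, 2.1, 6.6, 0, 6.6, 0.28, -2.6, 0.65, 2.6, 9, 0, 9, 0.28, -3, 0.7, 3, 11.5, 0, 11.5, 0.28, -3.5, 0.75, 3.5, 14, 0, 14, 0.28, -3.9, 0.75, 3.9, 16.4, 0, 16.4, 0.28, -4.4, 0.7, 4.4, 18.8, 0, 18.8, 0.28, -4.8, 0.65, 4.8, 21.2, 0, 21.2, 0.28, -5.2, 0.55, 5.2, 23.6, 0, 23.6, 0.28]

```text
clock: 9.65
eef_pos: [0.6274, -0.0088, 0.0218]
orientation: [0.283, 0.622, 0.684, -0.257]
force: [0.6, 2.0, 1.0]
width: 0.0239
finger_force: 1.0
```

```bash
python3 - <<'E'
from h import *
st()
s=ctrl.state()["eef_pos"][:2]; R,f=pose(5.6)
b=cap(s+.042*f[:2],"pics/t5.png"); d=b-s; print("ahead",d@f[:2],"left",d@R[:2,1])
o=(b-GOAL);F=pose(HL)[1][:2];print("lane: along",o@F,"left",o@pose(HL)[0][:2,1])
plan(b,5.6,step=.006,n=24)
E
```

```text
9.65 [ 0.6274 -0.0088  0.0218] z [ 0.068 -0.703 -0.708] y [0.995 0.095 0.001] F [0.57 2.   0.97] w 0.0239 q [-0.73  0.68  0.4   1.72  0.56  1.11 -0.62]
cap px [299.  207.6] area 163 xy [ 0.6316 -0.0481]
ahead 0.03949918604485647 left 0.0003619833566599535
lane: along -0.10607666562665558 left -0.0018123105609541797
m 0.010541034403186622 k 0.09569259432875811 T 0.008660938620062916
1 [ 0.632 -0.054] 3.2 [-0.32  0.11  0.35] [ 1.6 -0.   1.4]
2 [ 0.632 -0.06 ] -0.2 [-0.76  0.3   0.78] [ 4.  -0.   3.8]
3 [ 0.632 -0.066] -3.6 [-1.2   0.46  1.23] [ 6.4 -0.   6.3]
4 [ 0.632 -0.072] -4.3 [-1.62  0.41  1.65] [ 6.9 -0.   6.7]
5 [ 0.631 -0.078] -4.3 [-2.04  0.31  2.07] [ 6.9 -0.   6.7]
6 [ 0.631 -0.084] -4.3 [-2.46  0.21  2.49] [ 6.9 -0.   6.7]
7 [ 0.63 -0.09] -4.3 [-2.88  0.11  2.9 ] [ 6.9 -0.   6.7]
8 [ 0.63  -0.096] -4.3 [-3.3   0.01  3.32] [ 6.9 -0.   6.7]
9 [ 0.629 -0.102] -4.3 [-3.71 -0.09  3.74] [ 6.9 -0.   6.7]
10 [ 0.629 -0.108] -4.3 [-4.13 -0.19  4.16] [ 6.9 -0.   6.7]
11 [ 0.629 -0.114] -4.3 [-4.55 -0.29  4.58] [ 6.9 -0.   6.7]
12 [ 0.628 -0.12 ] -4.3 [-4.97 -0.39  4.99] [ 6.9 -0.   6.7]
13 [ 0.628 -0.126] -4.3 [-5.39 -0.49  5.41] [ 6.9 -0.   6.7]
14 [ 0.627 -0.132] -4.3 [-5.81 -0.6   5.83] [ 6.9 -0.   6.7]
15 [ 0.627 -0.138] -4.3 [-6.23 -0.7   6.25] [ 6.9 -0.   6.7]
16 [ 0.626 -0.144] -4.3 [-6.64 -0.8   6.67] [ 6.9 -0.   6.7]
17 [ 0.626 -0.15 ] -4.3 [-7.06 -0.9   7.08] [ 6.9 -0.   6.7]
18 [ 0.626 -0.154] -4.3 [-7.36 -0.97  7.38] [ 6.9 -0.   6.7]
```

servo_tool:
  series: [-0.3, 0.1, 0.3, 1.5, 0, 1.5, 0.28, -0.75, 0.3, 0.75, 4, 0, 4, 0.28, -1.2, 0.45, 1.2, 6.3, 0, 6.3, 0.28, -1.6, 0.4, 1.6, 6.8, 0, 6.8, 0.28, -2, 0.3, 2, 6.8, 0, 6.8, 0.28, -2.4, 0.2, 2.4, 6.8, 0, 6.8, 0.28, -2.7, 0.1, 2.7, 6.8, 0, 6.8, 0.28, -2.9, 0.1, 2.9, 6.8, 0, 6.8, 0.28]

```text
clock: 10.7
eef_pos: [0.6316, -0.0495, 0.0219]
orientation: [0.26, 0.676, 0.63, -0.28]
force: [-1.2, 1.8, 0.1]
width: 0.0237
finger_force: 0.7
```

```bash
python3 - <<'E'
from h import *
st()
s=ctrl.state()["eef_pos"][:2]; R,f=pose(HL)
b=cap(s+.042*f[:2],"pics/t6.png"); d=b-s; print("ahead",d@f[:2],"left",d@R[:2,1])
m=cap(MATE,"pics/t6.png");o=b-GOAL;F=f[:2];print("lane: along",o@F,"left",o@R[:2,1],"dist mate",np.hypot(*(m-b)))
o=cv2.resize(cv2.imread("pics/t6.png")[140:320,220:420],None,fx=3,fy=3,interpolation=2);cv2.imwrite("pics/c6.png",o)
plan(b,HL+.01,step=.005,n=24)
E
```

```text
10.7 [ 0.6316 -0.0495  0.0219] z [-0.05  -0.705 -0.708] y [ 0.998 -0.07  -0.   ] F [-1.15  1.76  0.14] w 0.0237 q [-0.65  0.73  0.43  1.63  0.49  1.18 -0.62]
cap px [322.1 208.7] area 170 xy [ 0.6286 -0.0889]
ahead 0.039496327940722845 left -4.490982852949842e-05
cap px [390.4 208. ] area 173 xy [ 0.6268 -0.2098]
lane: along -0.06514929656267517 left -0.0017582590189458875 dist mate 0.12086367737367093
m 10.074082158787382 k -10.008932708787661 T 8.726646282123865e-06
1 [ 0.628 -0.094] -4.3 [-0.34 -0.02  0.34] [ 0.2 -0.   0.2]
2 [ 0.628 -0.099] -4.3 [-0.69 -0.02  0.69] [ 0.2 -0.   0.2]
3 [ 0.628 -0.104] -4.3 [-1.05 -0.02  1.04] [ 0.2 -0.   0.2]
4 [ 0.627 -0.109] -4.3 [-1.4  -0.03  1.4 ] [ 0.2 -0.   0.2]
5 [ 0.627 -0.114] -4.3 [-1.76 -0.03  1.75] [ 0.2 -0.   0.2]
6 [ 0.626 -0.119] -4.3 [-2.11 -0.03  2.1 ] [ 0.2 -0.   0.2]
7 [ 0.626 -0.124] -4.3 [-2.46 -0.03  2.46] [ 0.2 -0.   0.2]
8 [ 0.626 -0.129] -4.3 [-2.82 -0.03  2.81] [ 0.2 -0.   0.2]
9 [ 0.625 -0.134] -4.3 [-3.17 -0.04  3.16] [ 0.2 -0.   0.2]
10 [ 0.625 -0.139] -4.3 [-3.52 -0.04  3.52] [ 0.2 -0.   0.2]
11 [ 0.625 -0.144] -4.3 [-3.88 -0.04  3.87] [ 0.2 -0.   0.2]
12 [ 0.624 -0.149] -4.3 [-4.23 -0.04  4.22] [ 0.2 -0.   0.2]
13 [ 0.624 -0.154] -4.3 [-4.59 -0.04  4.58] [ 0.2 -0.   0.2]
14 [ 0.624 -0.154] -4.3 [-4.6  -0.04  4.59] [ 0.2 -0.   0.2]
```

View pics/c6.png

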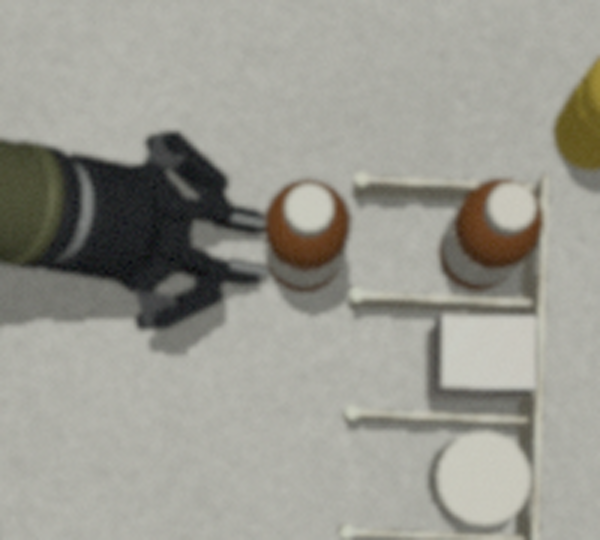

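The crop shows the stray (cap 310,208) upright in front of the mate's lane, with the fingers centred on it. The lane's divider posts are at (360,182) and (355,298). I'll go straight in.

servo_tool:
  series: [-0.3, 0, 0.3, 0, 0, 0, 0.28, -0.6, 0, 0.6, 0, 0, 0, 0.28, -0.9, 0.1, 0.9, 0, 0, 0, 0.28, -1.3, 0.1, 1.3, 0, 0, 0, 0.28, -1.7, 0.1, 1.7, 0, 0, 0, 0.28, -2.1, 0.2, 2.1, 0, 0, 0, 0.28, -2.5, 0.2, 2.5, 0, 0, 0, 0.28, -2.8, 0.2, 2.8, 0, 0, 0, 0.28, -3.1, 0.2, 3.1, 0, 0, 0, 0.28, -3.3, 0.2, 3.3, 0, 0, 0, 0.28, -3.5, 0.2, 3.5, 0, 0, 0, 0.28, -3.5, 0.2, 3.5, 0, 0, 0, 0.28]

```text
clock: 12.3
eef_pos: [0.6305, -0.0991, 0.0219]
orientation: [0.261, 0.676, 0.63, -0.28]
force: [0.9, 0.1, 0.6]
width: 0.0237
finger_force: 0.2
```

```bash
python3 - <<'E'
from h import *
st()
s=ctrl.state()["eef_pos"][:2]; R,f=pose(HL)
b=cap(s+.042*f[:2],"pics/t7.png"); d=b-s; print("ahead",d@f[:2],"left",d@R[:2,1])
m=cap(MATE,"pics/t7.png");o=b-GOAL;F=f[:2];print("lane: along",o@F,"left",o@R[:2,1],"dist mate",np.hypot(*(m-b)))
E
```

```text
12.3 [ 0.6305 -0.0991  0.0219] z [-0.05  -0.705 -0.708] y [ 0.998 -0.071  0.   ] F [0.86 0.08 0.61] w 0.0237 q [-0.6   0.71  0.45  1.67  0.51  1.12 -0.59]
cap px [350.3 208.5] area 168 xy [ 0.6277 -0.1388]
ahead 0.03971462150262466 left 0.00020483696899107102
cap px [390.5 208. ] area 177 xy [ 0.6268 -0.2098]
lane: along -0.015367421475465187 left 0.0010874884896924055 dist mate 0.07103390951836791
```

servo_tool:
  series: [-0.2, 0, 0.2, 0, 0, 0, 0.28, -0.4, 0, 0.4, 0, 0, 0, 0.28, -0.6, 0, 0.6, 0, 0, 0, 0.28, -0.8, 0, 0.8, 0, 0, 0, 0.28, -0.9, 0, 0.9, 0, 0, 0, 0.28, -1, 0, 1, 0, 0, 0, 0.28, -1, 0, 1, 0, 0, 0, 0.28]

```text
clock: 13.28
eef_pos: [0.6295, -0.1131, 0.0219]
orientation: [0.261, 0.676, 0.63, -0.28]
force: [0.2, 0.8, 0.5]
width: 0.0241
finger_force: 0.5
```

```bash
python3 - <<'E'
from h import *
st()
s=ctrl.state()["eef_pos"][:2]; R,f=pose(HL)
b=cap(s+.042*f[:2],"pics/t8.png"); d=b-s
m=cap(MATE,"pics/t8.png");print("ahead",d@f[:2],"dist mate",np.hypot(*(m-b)))
o=cv2.resize(cv2.imread("pics/t8.png")[150:330,220:420],None,fx=2,fy=2)
q=cv2.resize(eyes.grab_frame("side")[100:360,220:480,::-1],(390,390))
c=np.zeros((400,800,3),np.uint8);c[:360,:400]=o;c[:390,405:795]=q;cv2.imwrite("pics/c8.png",c)
E
```

```text
13.28 [ 0.6295 -0.1131  0.0219] z [-0.05  -0.705 -0.708] y [ 0.998 -0.07   0.   ] F [0.21 0.82 0.47] w 0.0241 q [-0.59  0.71  0.46  1.68  0.52  1.1  -0.58]
cap px [358.1 208.9] area 173 xy [ 0.6267 -0.1524]
cap px [390.4 207.9] area 178 xy [ 0.627  -0.2097]
ahead 0.03941933167147575 dist mate 0.0573575269823026
```

View pics/c8.png

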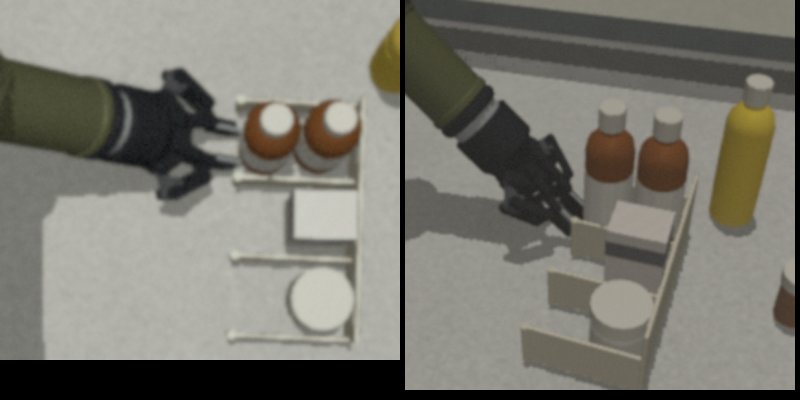

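The stray stands upright in the lane beside the mate (caps at 277,122 and 341,117 in the left view), with a gap of about 3 mm. I'll back straight out.

servo_tool:
  series: [0.3, 0, -0.3, 0, 0, 0, 0.28, 1, 0, -1, 0, 0, 0, 0.28, 2.5, 0, -2.5, 0, 0, 0, 0.28, 4.5, 0, -4.5, 0, 0, 0, 0.28, 6, 0, -6, 0, 0, 0, 0.28, 6, 0, -8, 0, 0, 0, 0.28, 6, 0, -10, 0, 0, 0, 0.28, 6, 0, -10, 0, 0, 0, 0.28, 6, 0, -10, 0, 0, 0, 0.28]

```text
clock: 14.55
eef_pos: [0.6374, -0.001, 0.0506]
orientation: [0.261, 0.676, 0.63, -0.28]
force: [-0.5, 0.2, -0.8]
width: 0.0238
finger_force: 0.0
```

```bash
python3 - <<'E'
from h import *
st()
b=cap([.6267,-.1524],"pics/t9.png");m=cap(MATE,"pics/t9.png");print(np.hypot(*(m-b)))
if np.hypot(*(m-b))<.062: print(ctrl.hand_in())
E
```

```text
14.55 [ 0.6374 -0.001   0.0506] z [-0.05  -0.705 -0.708] y [ 0.997 -0.072  0.001] F [-0.48  0.18 -0.8 ] w 0.0238 q [-0.69  0.72  0.41  1.57  0.47  1.27 -0.63]
cap px [358.2 208.8] area 163 xy [ 0.6269 -0.1527]
cap px [390.5 208.1] area 164 xy [ 0.6267 -0.2099]
0.05721152093029331
the job is handed in; nothing more can be done
None
```

I handed the job in with the stray upright in the mate's lane, about 3 mm in front of it by camera measurement; the mate hadn't measurably moved, nothing else was touched, and the hand-in returned no verdict.

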